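Close up the counter display case

ROBOT

A 6-joint arm with a two-finger parallel gripper is mounted at the origin on the work surface. World frame = base frame: x ahead of the robot, y to its left, z up, the work surface at z = 0. Lengths are in m, angles in rad, forces in N, time in s.
With the tool pointing down it reaches from about 0.3 to 0.775 m from the base axis. Payload 14.6 kg.
Tool frame: the origin (TCP) lies between the finger pads; the fingertips stand 8 mm ahead of it and the grasp point (between the pads) lies 11 mm behind it (ctrl.tip_reach is the distance from the TCP to the fingertips, in m); y points along the fingers, z is the direction in which the jaws open and shut, and the axes are right-handed (so a half turn about y gives the same grasp; the last joint's range is limited). The gripper opens to 94 mm and grips with 3 to 60 N. Pads are 16 mm wide; open, the fingers measure 119 mm over their backs; the gripper's body (75 mm by 177 mm) begins 78 mm behind the grasp point.
Start: joints at [-1.287, 0.3, 1.521, -0, 1.321, -0.067], TCP at [0.189, -0.516, 0.213] pointing down, gripper open.
Joint ranges: [-3.03, 3.03], [-0.79, 2.21], [0.23, 2.52], [-1.04, 4.18], [0, 3.07], [-2.55, 2.55]. Speed limits (rad/s): [2.22, 2.22, 2.57, 3.14, 3.14, 3.14].

INTERFACE

Orientations are given as [roll, pitch, yaw] about the fixed x, y, z axes, in that order (R = Rz(yaw) Ry(pitch) Rx(roll)).
In Python, from station import ctrl gives the robot as it stands.
- The arm moves only by the tool play_rows, never from a script. Its arguments are lists of equal length, an entry for each row: "twist": the turn, a rotation vector about the world's x, y, z as a fraction of full scale, a list of three; "travel": the shift along the world's x, y, z as a fraction of full scale, a list of three; "grip": the gripper's target within -1 to 1 (shut at 1, half-way at 0, fully open at -1). A call has 1 to 12 rows; each row shifts and turns the commanded pose from where the row before left it; what a row does not reach is not made up. Full scale, the value 1, is 5 cm for a shift and 90 degrees for a turn. A row lasts 1/10 s, in which the tool goes at most 50 mm and 8.59 degrees, less where a joint would pass 70% of its speed; a pose out of reach is approached as far as the arm can. A call with a number of a shift or a turn outside -1 to 1 is refused whole. A call with a gripper value outside its range is refused whole. The fingers move at their own pace and stop on an object; "force" is the grip in N (left out, the last holds). Time passes only in rows, so rows that do not move let the fingers close. It gives the time, the measured TCP pose, the force and the opening at its end, in the units of the state.
- ctrl.get_obs(): the state, without advancing time (a new reading comes with each control period).
- ctrl.camera(name): name is "side" or "top"; returns a dict with "img" (400x640x3 uint8, red, green, blue), "vfov" (degrees; the focal length in pixels is half the picture's height over the tangent of half this angle, whatever the lens; pixels are square), "cx", "cy" (the principal point, pixels), "k1" (the pictures are not rectified: a ray, as slopes to the right and down, at radius r is drawn at 1 + k1 r^2 times it, then the intrinsics apply), "rvec" (rotation vector, rad) and "tvec" (3), from world to camera coordinates, as OpenCV has them. Camera axes: x right, y down, z forward; pixel columns grow to the right and rows downward; lengths in m; the calibration is good to about 2 mm. A picture is of the moment at which its call begins. There is no depth.
- ctrl.hand_in(): hands the job in, once; it reports no verdict.
Trained networks look in a picture, given as the dict that the camera call returned (one of the last four; its "shot" number tells which), for a name from the list of things; names that differ only in an ending like _2 or _b are one class to them, and where a whole thing is asked for, a point or a joint stands for the part that bears it (a point fixed in the world has none). Each returns a list of dicts, best first, with "confidence" (0 to 1); they miss things now and then, are a little off and sometimes report something else, mostly with a low value. They report only what shows in the picture. A call takes as long as a camera call.
- ctrl.boxes_of(name, picture): "point" ([column, row] in pixels, amid what is visible of it).
- ctrl.trace(name, picture): "pixels" (400x640 bool, what is visible of it) and "point" ([column, row] in pixels, amid what is visible of it).
The state is a dict: "time_s": time; "qpos": joint angles; "joint_vel": joint speeds; "tau": joint torques, N m; "ee_pos": TCP position; "eef_rot": TCP orientation; "force": force on the tool from outside, world axes, zero at the start; "moment": the same for the moment, N m; "grip_width": finger opening in m.
Only numpy, scipy, OpenCV 4.12 (cv2) and the standard library are available. Lean on these libraries where they do the work, as an engineer would, in place of code of your own. Each camera call takes 0.05 s, during which the arm holds its last target.

TASK

Close up the second-hand shop's counter display case for the night: with the fingertips, push both open drawers fully home and slide the glass cover all the way shut. Push gently without slamming anything, pick nothing up, and leave the spanner, the torch and the tape measure where they are.

Things in the scene. Friction and masses are not known exactly. Their poses are not given: they have to be found in the camera images.
- case: Display case fixed to the counter, 340 mm wide (its y); origin at the counter surface, x points to the back, y to the left, z up; it stands turned up to 0.2 rad. Dark wooden base, 75 mm high, holds two drawers side by side. The glazed top, 40 mm high, stands on the base set back 60 mm from the closed drawer fronts: it spans x -70 to +80 mm. Its left half is roofed by a fixed pane; the sliding cover closes the right half.
- drawer_left (a joint): Opening of the left drawer in m: 0 fully shut, positive when drawn out towards the case's -x (stops at 0.09). About 2 N moves it; it stays where it is left and meets a hard stop at 0.
- drawer_right (a joint): Opening of the right drawer in m, exactly like the left one.
- drawer_left_front (a point): Centre of the left drawer's outer front face, moving with the drawer: pale wood with a dark strip, 158 mm wide (case y), 62 mm high, flat and upright, facing the case's -x; the point is 38 mm above the counter, the top edge of the front 70 mm. Axes as the case's.
- drawer_right_front (a point): The same point on the right drawer's front.
- cover (a joint): Opening of the sliding glass cover in m: 0 fully shut, positive when slid open towards the case's +y (left; stops at 0.14). About 2 N moves it; it stays where it is left and meets a hard stop at 0.
- cover_rail (a point): Point on the black push rail that stands up along the right-hand edge of the glass cover and moves with it: middle of the rail's length, on its upright left (+y) face, 140 mm above the counter. The rail is 150 mm long (case x), 12 mm thick, and rises from the glass (top at 127 mm above the counter) to 152 mm. The cover reaches 158 mm to the left of this face, clear on top. Push this face towards the case's -y to shut. Axes as the case's.
- spanner: Loose steel spanner, 105 mm long, lying inside the case under or beside the cover, its top at least 20 mm below the cover. Bystander.
- torch: Loose yellow torch, 125 mm tall, 44 mm across, standing on the counter to the right of the case; origin at the centre of its foot. Bystander.
- tape: Loose orange tape measure, 65 x 62 x 34 mm, lying on the counter to the left of the case; origin at the centre of its underside. Bystander.

How it is judged:
At the end, for the whole second after the job is handed in: Both drawers and the glass cover are within 4 mm of fully shut; spanner, torch and tape measure are at rest within 20 mm of where they were (value of joint each of drawer_left, drawer_right, cover below 0.004 m and distance of each of spanner, torch, tape from where it was at the start of the episode below 0.02 m and linear speed of each of torch, tape, spanner below 0.02 m/s); the robot touches nothing.
It fails at once if the spanner, torch or tape measure is lifted, carried or pushed more than 20 mm from its place (distance of any of spanner, torch, tape from where it was at the start of the episode above 0.02 m).
It fails at once if the torch is tipped over (angle between torch's own z axis and vertical above 0.5 rad).
It fails at once if a drawer or the cover is slammed (moves shut faster than 0.4 m/s) (velocity of joint any of drawer_left, drawer_right, cover below -0.4 m/s).
It also fails if it takes over 67 s, if anything falls off the work surface, if the arm or the gripper's body presses on something with over 40 N, if the wrist force passes 120 N, or if a joint passes its speed limit or range.

## Working session

There is one attempt and no reset: what is moved stays moved. The work goes in short steps, Python scripts to look and compute and a tool call to move; the robot and the scene stay as the last step left them, time stands still between calls to the robot, and variables do not carry over. Pictures are saved under pics/ and viewed, and the job is handed in when it is done.

Besides the shell and the picture viewer there is one more tool, called after "Emit:" by a JSON object that holds its "name" and its "arguments". play_rows: Moves the arm, as the interface text tells. Its arguments: {"type":"object","properties":{"twist":{"type":"array"},"travel":{"type":"array"},"grip":{"type":"array"},"force":{"type":"number"}},"required":["twist","travel","grip"]}

```bash
ls; mkdir -p pics; cat > h.py <<'E'
import numpy as np, cv2
from station import ctrl
def K(p):
    f=200/np.tan(np.radians(p['vfov'])/2)
    return np.array([[f,0,p['cx']],[0,f,p['cy']],[0,0,1.]]), np.array([p['k1'],0,0,0,0.])
def ray(p,uv):
    k,_=K(p); d=(np.array(uv,float)-[p['cx'],p['cy']])/k[0,0]
    s=d.copy()
    for _ in range(50): s=d/(1+p['k1']*(s@s))
    R=cv2.Rodrigues(np.array(p['rvec'],float))[0]; t=np.array(p['tvec'],float)
    return -R.T@t, R.T@np.array([s[0],s[1],1])
def atz(p,uv,z):
    c,d=ray(p,uv); return c+d*(z-c[2])/d[2]
def proj(p,X):
    k,dd=K(p); return cv2.projectPoints(np.array(X,float).reshape(-1,1,3),np.array(p['rvec'],float),np.array(p['tvec'],float),k,dd)[0].reshape(-1,2)
def save(p,n,img=None): cv2.imwrite('pics/'+n,(p['img'] if img is None else img)[:,:,::-1])
E
python3 - <<'E'
from h import *
np.set_printoptions(precision=4,suppress=True)
print(ctrl.get_obs())
for c in ('top','side'):
    p=ctrl.camera(c); save(p,c+'0.png'); print(c,p['vfov'],p['cx'],p['cy'],p['k1'],ray(p,[320,200]))
    for n in ['case','drawer_left_front','drawer_right_front','cover_rail','torch','tape','spanner','drawer_left','cover']:
        print(n,[(np.round(b['point'],1),round(b['confidence'],2)) for b in ctrl.boxes_of(n,p)][:3])
E
```

```text
pics
{'time_s': 0.0, 'qpos': array([-1.2866,  0.3005,  1.5216,  0.    ,  1.3207, -0.0666]), 'joint_vel': array([ 0.0009,  0.001 , -0.0003, -0.0013,  0.0002, -0.0009]), 'tau': array([ -0.003 , -53.1812, -35.2746,   0.0707,   0.0244,  -0.0001]), 'ee_pos': array([ 0.1889, -0.5163,  0.2129]), 'eef_rot': array([-1.572 ,  0.0001, -2.7908]), 'force': array([ 0.0975,  0.8319, -0.3958]), 'moment': array([ 0.0033,  0.0101, -0.0397]), 'grip_width': 0.093894050830488}
top 52.751971930810456 324.8009150949275 197.65434354617693 -0.017544234140382833 (array([0.5054, 0.053 , 0.9144]), array([ 0.1005,  0.0498, -0.9938]))
case []
drawer_left_front [(array([284.4, 237.7]), 0.82)]
drawer_right_front [(array([362.3, 252.1]), 0.63)]
cover_rail [(array([330.4, 171.1]), 0.97)]
torch [(array([455.2, 194.4]), 0.58)]
tape [(array([225.2, 203.7]), 0.73)]
spanner [(array([377.3, 183.4]), 0.76), (array([456.7, 193.8]), 0.7)]
drawer_left [(array([284.1, 237.2]), 0.94)]
cover [(array([332.2, 168.4]), 0.63)]
side 42.58118235637431 314.4936118601459 200.12439078427434 -0.10261543693965303 (array([0.4145, 0.8691, 1.1138]), array([ 0.1397, -0.6161, -0.7753]))
case [(array([317.7, 216.3]), 0.62), (array([304.5, 301.9]), 0.42)]
drawer_left_front [(array([343.4, 259.2]), 0.77)]
drawer_right_front [(array([370.5, 206.6]), 0.68), (array([301.6, 189.3]), 0.18)]
cover_rail [(array([299.7, 190.5]), 0.55)]
torch [(array([341.1, 137.6]), 0.52)]
tape [(array([304.8, 301.6]), 0.78), (array([370.3, 204.4]), 0.7)]
spanner []
drawer_left [(array([341.9, 257.3]), 0.92)]
cover [(array([301.6, 192.9]), 0.92)]
```

View pics/top0.png

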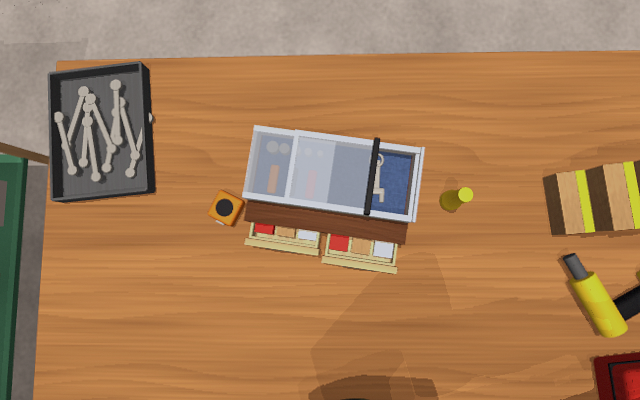

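View pics/side0.png

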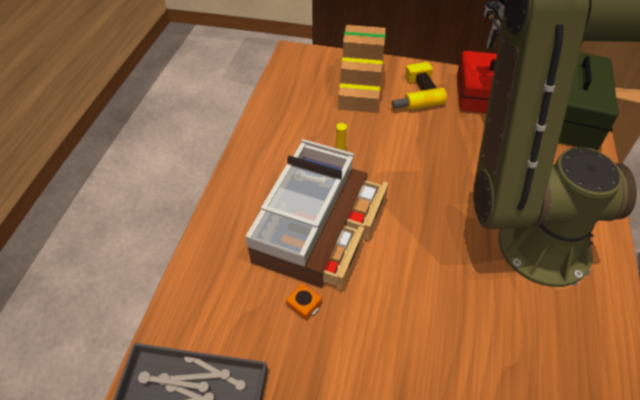

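```bash
python3 - <<'E'
from h import *
a=cv2.imread('pics/top0.png'); cv2.imwrite('pics/topz.png',cv2.resize(a[115:285,205:480],None,fx=2.9,fy=2.9,interpolation=cv2.INTER_CUBIC))
a=cv2.imread('pics/side0.png'); cv2.imwrite('pics/sidez.png',cv2.resize(a[110:320,230:400],None,fx=2.8,fy=2.8,interpolation=cv2.INTER_CUBIC))
E
```

```text
(no output)
```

View pics/topz.png

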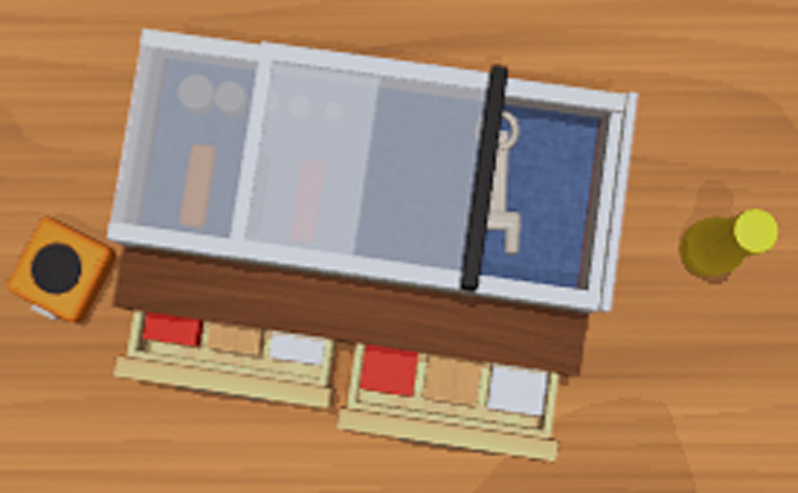

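View pics/sidez.png

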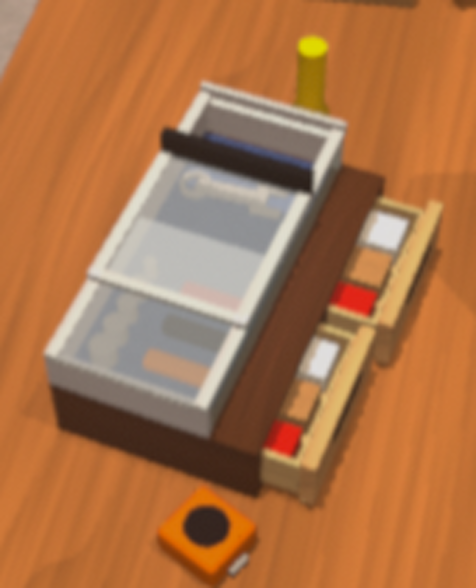

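```bash
cat > fit.py <<'E'
from h import *
from scipy.optimize import least_squares
np.set_printoptions(precision=4,suppress=True)
T=ctrl.camera('top'); S=ctrl.camera('side')
def zt(l): return np.array(l)/2.9+[205,115]
def zs(l): return np.array(l)/2.8+[230,110]
# params x,y,yaw,xl,yl,xr,yr (fronts, case frame), rail y, xb
def W(q,P):
    c,s=np.cos(q[2]),np.sin(q[2]); P=np.array(P,float)
    return np.c_[q[0]+c*P[:,0]-s*P[:,1], q[1]+s*P[:,0]+c*P[:,1], P[:,2]]
def pts(q):
    x,y,a,xl,yl,xr,yr,yc,xb=q
    g=[[80,170,115],[80,-170,115],[-70,-170,115],[-70,170,115]]
    b=[[xb*1e3,170,75],[xb*1e3,-170,75]]
    f=[[xl*1e3,yl*1e3+79,70],[xl*1e3,yl*1e3-79,70],[xr*1e3,yr*1e3+79,70],[xr*1e3,yr*1e3-79,70]]
    r=[[80,yc*1e3,152],[-70,yc*1e3,152]]
    return W(q,np.array(g+b+f+r)/1e3)
ot=zt([[143,30],[635,95],[610,310],[108,240],[112,305],[580,376],[114,377],[330,406],[338,428],[555,460],[490,67],[463,287]])
# side: base front right top, fronts (outer top corners), rail ends left-top
os_=zs([[384,180],[310,470],[375,333],[384,330],[441,205]])
def res(q):
    p=pts(q); return np.r_[(proj(T,p)-ot).ravel(),(proj(S,p[[5,6,7,8,9]])-os_).ravel()]
q0=[.55,.05,-.15,-.18,.085,-.2,-.085,-.03,-.13]
r=least_squares(res,q0,loss='soft_l1')
print(r.x); print(res(r.x).reshape(-1,2))
if __name__=='__main__':
    np.save('q.npy',r.x)
    for P,p,o,n in ((T,pts(r.x),ot,'t'),(S,pts(r.x),os_,'s')):
        im=cv2.resize(P['img'],None,fx=1,fy=1).copy()
        for u in proj(P,p): cv2.circle(im,tuple(int(v) for v in np.round(u)),1,(255,0,255),-1)
        im=im[110:320,205:480]; save(P,n+'fit.png',cv2.resize(im,None,fx=2.8,fy=2.8))
    print(pts(r.x)[6:])
    for n in ['torch','tape']:
        for P,z in((T,.03),):
            m=ctrl.boxes_of(n,P)
            print(n,[atz(P,b['point'],.034 if n=='tape' else .06) for b in m[:1]])
E
python3 fit.py
```

```text
[ 0.6359  0.0704 -0.1495 -0.163   0.0836 -0.1758 -0.0807 -0.0737 -0.1144]
[[ 0.6115  0.2568]
 [-3.0196  0.382 ]
 [-3.7699  0.3197]
 [ 0.4001 -0.1482]
 [ 0.0745  0.2543]
 [ 0.437  -0.1784]
 [-0.4834 -1.021 ]
 [-0.6602  0.3012]
 [-1.2938 -0.6529]
 [-0.1464 -0.1284]
 [ 0.7972 -1.1719]
 [-0.5813 -0.0555]
 [ 0.262  -1.7849]
 [ 1.4728 -0.3788]
 [-0.1335 -2.0359]
 [ 2.2862 -1.34  ]
 [ 0.173  -0.5564]]
[[ 0.4989  0.2555  0.07  ]
 [ 0.4754  0.0993  0.07  ]
 [ 0.4617  0.0949  0.07  ]
 [ 0.4382 -0.0613  0.07  ]
 [ 0.704  -0.0144  0.152 ]
 [ 0.5557  0.008   0.152 ]]
torch [array([ 0.6042, -0.1934,  0.06  ])]
tape [array([0.5829, 0.3093, 0.034 ])]
```

Emit:
{"name": "play_rows", "arguments": {"twist": [[0,0,-0.053],[0,0,-0.053],[0,0,-0.053],[0,0,-0.053],[0,0,-0.053],[0,0,-0.053],[0,0,0],[0,0,0],[0,0,0],[0,0,0],[0,0,0],[0,0,0]], "travel": [[0.3,0.7,0],[0.3,0.7,0],[0.3,0.7,0],[0.3,0.7,0],[0.3,0.7,0],[0.3,0.7,0],[0.3,0.7,0],[0.3,0.7,0],[0.3,0.7,0],[0.3,0.7,0],[0.3,0.7,0],[0.3,0.7,0]], "grip": [1,1,1,1,1,1,1,1,1,1,1,1], "force": 20}}

```text
time_s: 2.4
ee_pos: [0.3693, -0.095, 0.2137]
eef_rot: [-1.571, 0.001, 2.993]
force: [-0.6, -0.3, 0.6]
grip_width: 0.0018
```

Emit:
{"name": "play_rows", "arguments": {"twist": [[0,0,0],[0,0,0],[0,0,0],[0,0,0],[0,0,0],[0,0,0],[0,0,0],[0,0,0],[0,0,0],[0,0,0],[0,0,0]], "travel": [[0.2,0.59,0],[0.2,0.59,0],[0.2,0.59,0],[0.2,0.59,0],[0,0,-0.6],[0,0,-0.6],[0,0,-0.6],[0,0,-0.6],[0,0,-0.5],[0,0,-0.3],[0,0,0]], "grip": [1,1,1,1,1,1,1,1,1,1,1]}}

```text
time_s: 3.5
ee_pos: [0.408, 0.0215, 0.052]
eef_rot: [-1.57, -0.003, 2.993]
force: [0.2, -0.6, 0.6]
grip_width: 0.0006
```

```bash
python3 - <<'E'
from h import *
for c in('top','side'):
    p=ctrl.camera(c); save(p,c+'1.png',cv2.resize(p['img'][90:330,200:500],None,fx=2,fy=2))
print(ctrl.get_obs()['ee_pos'],ctrl.get_obs()['force'])
a=cv2.imread('pics/top1.png');b=cv2.imread('pics/side1.png');cv2.imwrite('pics/b1.png',cv2.resize(np.vstack([a,b]),None,fx=.62,fy=.62))
E
```

```text
[0.40924983 0.02149914 0.0539608 ] [ 0.19335569 -0.70937328  1.04044267]
```

View pics/b1.png

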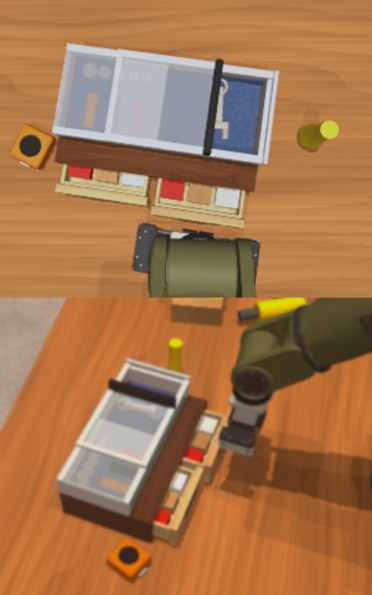

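Emit:
{"name": "play_rows", "arguments": {"twist": [[0,0,0],[0,0,0],[0,0,0],[0,0,0],[0,0,0],[0,0,0],[0,0,0],[0,0,0],[0,0,0],[0,0,0],[0,0,0],[0,0,0]], "travel": [[0.1,-0.015,0],[0.1,-0.015,0],[0.1,-0.015,0],[0.1,-0.015,0],[0.1,-0.015,0],[0.1,-0.015,0],[0.1,-0.015,0],[0.1,-0.015,0],[0.1,-0.015,0],[0.1,-0.015,0],[0.1,-0.015,0],[0.1,-0.015,0]], "grip": [1,1,1,1,1,1,1,1,1,1,1,1]}}

```text
time_s: 4.8
ee_pos: [0.4694, 0.0124, 0.0534]
eef_rot: [-1.571, -0.0, 2.993]
force: [-2.4, 0.3, 0.3]
grip_width: 0.0006
```

Emit:
{"name": "play_rows", "arguments": {"twist": [[0,0,0],[0,0,0],[0,0,0]], "travel": [[0.08,-0.012,0],[0.08,-0.012,0],[0,0,0]], "grip": [1,1,1]}}

```text
time_s: 5.1
ee_pos: [0.4775, 0.0112, 0.0535]
eef_rot: [-1.571, 0.001, 2.993]
force: [0.4, -0.5, 0.1]
grip_width: 0.0002
```

Emit:
{"name": "play_rows", "arguments": {"twist": [[0,0,0],[0,0,0],[0,0,0],[0,0,0]], "travel": [[0.05,-0.0075,0],[0.05,-0.0075,0],[0.05,-0.0075,0],[0,0,0]], "grip": [1,1,1,1]}}

```text
time_s: 5.5
ee_pos: [0.4849, 0.0101, 0.0535]
eef_rot: [-1.571, 0.0, 2.993]
force: [0.1, -0.0, 0.4]
grip_width: 0.0004
```

Emit:
{"name": "play_rows", "arguments": {"twist": [[0,0,0],[0,0,0],[0,0,0]], "travel": [[0.04,-0.006,0],[0.04,-0.006,0],[0,0,0]], "grip": [1,1,1]}}

```text
time_s: 5.8
ee_pos: [0.488, 0.0097, 0.0534]
eef_rot: [-1.571, -0.002, 2.993]
force: [-6.8, 0.9, 4.9]
grip_width: 0.0006
```

Emit:
{"name": "play_rows", "arguments": {"twist": [[0,0,0],[0,0,0]], "travel": [[0.04,-0.006,0],[0,0,0]], "grip": [1,1]}}

```text
time_s: 6.0
ee_pos: [0.4881, 0.0096, 0.0533]
eef_rot: [-1.57, -0.007, 2.993]
force: [-22.8, 2.2, 18.6]
grip_width: 0.0007
```

Emit:
{"name": "play_rows", "arguments": {"twist": [[0,0,0],[0,0,0],[0,0,0],[0,0,0],[0,0,0],[0,0,0],[0,0,0],[0,0,0],[0,0,0]], "travel": [[-0.2,0.03,0],[-0.5,0.075,0],[-0.5,0.075,0],[0.1,0.66,0],[0.1,0.66,0],[0.1,0.66,0],[0.1,0.66,0],[0.1,0.66,0],[0,0,0]], "grip": [1,1,1,1,1,1,1,1,1]}}

```text
time_s: 6.9
ee_pos: [0.4559, 0.1861, 0.0536]
eef_rot: [-1.572, 0.001, 2.996]
force: [-0.6, -0.2, -0.3]
grip_width: 0.0002
```

```bash
python3 - <<'E'
from h import *
for c in('top','side'):
    p=ctrl.camera(c); save(p,c+'2.png',cv2.resize(p['img'][90:330,200:500],None,fx=2,fy=2))
print(ctrl.get_obs()['ee_pos'],ctrl.get_obs()['force'])
a=cv2.imread('pics/top2.png');b=cv2.imread('pics/side2.png');cv2.imwrite('pics/b2.png',cv2.resize(np.vstack([a,b]),None,fx=.62,fy=.62))
E
```

```text
[0.45534118 0.18346841 0.05329482] [ 0.00599114 -0.54838118 -0.39080209]
```

View pics/b2.png

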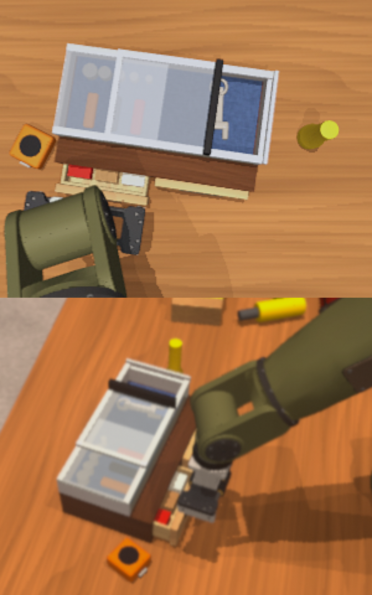

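Emit:
{"name": "play_rows", "arguments": {"twist": [[0,0,0],[0,0,0],[0,0,0],[0,0,0],[0,0,0],[0,0,0],[0,0,0],[0,0,0],[0,0,0],[0,0,0],[0,0,0],[0,0,0]], "travel": [[0.1,-0.015,0],[0.1,-0.015,0],[0.1,-0.015,0],[0.1,-0.015,0],[0.1,-0.015,0],[0.1,-0.015,0],[0.1,-0.015,0],[0.1,-0.015,0],[0.1,-0.015,0],[0.1,-0.015,0],[0.06,-0.009,0],[0,0,0]], "grip": [1,1,1,1,1,1,1,1,1,1,1,1]}}

```text
time_s: 8.2
ee_pos: [0.509, 0.1753, 0.0535]
eef_rot: [-1.571, 0.001, 2.993]
force: [0.8, 0.0, -0.6]
grip_width: 0.0004
```

Emit:
{"name": "play_rows", "arguments": {"twist": [[0,0,0],[0,0,0],[0,0,0]], "travel": [[0.04,-0.006,0],[0.04,-0.006,0],[0,0,0]], "grip": [1,1,1]}}

```text
time_s: 8.5
ee_pos: [0.5127, 0.1748, 0.0535]
eef_rot: [-1.571, 0.0, 2.993]
force: [-0.5, 0.1, 0.6]
grip_width: 0.0006
```

Emit:
{"name": "play_rows", "arguments": {"twist": [[0,0,0],[0,0,0]], "travel": [[0.04,-0.006,0],[0,0,0]], "grip": [1,1]}}

```text
time_s: 8.7
ee_pos: [0.5129, 0.1748, 0.0536]
eef_rot: [-1.57, -0.004, 2.993]
force: [-15.7, 2.9, 11.6]
grip_width: 0.0007
```

Emit:
{"name": "play_rows", "arguments": {"twist": [[0,0,0],[0,0,0]], "travel": [[0.03,-0.005,0],[0,0,0]], "grip": [1,1]}}

```text
time_s: 8.9
ee_pos: [0.5129, 0.1747, 0.0535]
eef_rot: [-1.569, -0.007, 2.993]
force: [-27.6, 2.2, 19.3]
grip_width: 0.0005
```

Emit:
{"name": "play_rows", "arguments": {"twist": [[0,0,0],[0,0,0],[0,0,0],[0,0,0],[0,0,0],[0,0,0],[0,0,0],[0,0,0],[0,0,0],[0,0,0],[0,0,0],[0,0,0]], "travel": [[-0.2,0.03,0],[-0.6,0.09,0],[0,0,0.8],[0,0,0.8],[0,0,0.8],[0,0,0.8],[0.6,-0.54,0],[0.6,-0.54,0],[0.6,-0.54,0],[0.6,-0.54,0],[0.6,-0.54,0],[0,0,0]], "grip": [1,1,1,1,1,1,1,1,1,1,1,1]}}

```text
time_s: 10.1
ee_pos: [0.628, 0.0419, 0.2124]
eef_rot: [-1.57, -0.0, 2.989]
force: [-0.6, 0.7, -0.2]
grip_width: 0.0002
```

```bash
python3 - <<'E'
from h import *
for c in('top','side'):
    p=ctrl.camera(c); save(p,c+'3.png',cv2.resize(p['img'][90:330,200:500],None,fx=2,fy=2))
print(ctrl.get_obs()['ee_pos'],ctrl.get_obs()['force'])
a=cv2.imread('pics/top3.png');b=cv2.imread('pics/side3.png');cv2.imwrite('pics/b3.png',cv2.resize(np.vstack([a,b]),None,fx=.62,fy=.62))
E
```

```text
[0.6259827  0.04482297 0.21288573] [ 0.07233966  0.42289402 -0.47957837]
```

View pics/b3.png

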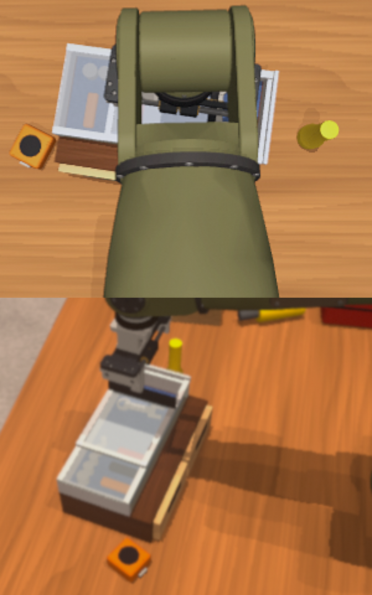

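Emit:
{"name": "play_rows", "arguments": {"twist": [[0,0,0],[0,0,0],[0,0,0],[0,0,0],[0,0,0],[0,0,0]], "travel": [[0,0,-0.4],[0,0,-0.4],[0,0,-0.3],[0,0,-0.2],[0,0,-0.04],[0,0,0]], "grip": [1,1,1,1,1,1]}}

```text
time_s: 10.8
ee_pos: [0.6261, 0.0454, 0.1468]
eef_rot: [-1.571, 0.0, 2.993]
force: [-0.4, 0.7, 0.3]
grip_width: 0.0006
```

Emit:
{"name": "play_rows", "arguments": {"twist": [[0,0,0],[0,0,0],[0,0,0],[0,0,0],[0,0,0],[0,0,0],[0,0,0],[0,0,0],[0,0,0],[0,0,0]], "travel": [[-0.015,-0.1,0],[-0.015,-0.1,0],[-0.015,-0.1,0],[-0.015,-0.1,0],[-0.015,-0.1,0],[-0.015,-0.1,0],[-0.015,-0.1,0],[-0.015,-0.1,0],[-0.015,-0.1,0],[-0.015,-0.1,0]], "grip": [1,1,1,1,1,1,1,1,1,1]}}

```text
time_s: 11.8
ee_pos: [0.6184, -0.0051, 0.1464]
eef_rot: [-1.571, -0.0, 2.993]
force: [0.8, 1.8, 0.3]
grip_width: 0.0005
```

```bash
python3 - <<'E'
from h import *
p=ctrl.camera('side'); save(p,'side4.png',cv2.resize(p['img'][90:330,200:500],None,fx=2.5,fy=2.5))
print(ctrl.get_obs()['ee_pos'],ctrl.get_obs()['force'])
E
```

```text
[ 0.61838597 -0.00585073  0.14645206] [-0.16298268  0.1691161   0.0143994 ]
```

View pics/side4.png

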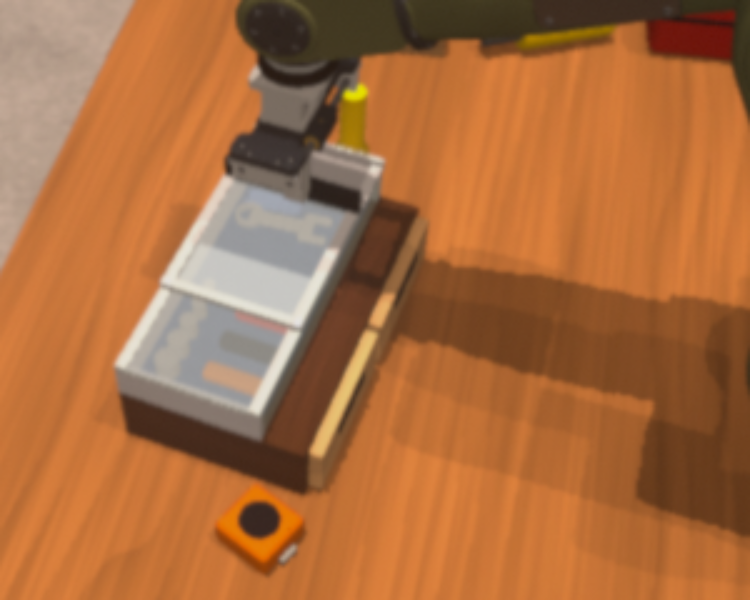

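Emit:
{"name": "play_rows", "arguments": {"twist": [[0,0,0],[0,0,0],[0,0,0],[0,0,0],[0,0,0],[0,0,0],[0,0,0],[0,0,0],[0,0,0],[0,0,0],[0,0,0],[0,0,0]], "travel": [[-0.015,-0.1,0],[-0.015,-0.1,0],[-0.015,-0.1,0],[-0.015,-0.1,0],[-0.015,-0.1,0],[-0.015,-0.1,0],[-0.015,-0.1,0],[-0.015,-0.1,0],[-0.015,-0.1,0],[-0.015,-0.1,0],[-0.006,-0.04,0],[0,0,0]], "grip": [1,1,1,1,1,1,1,1,1,1,1,1]}}

```text
time_s: 13.05
ee_pos: [0.6106, -0.0573, 0.1464]
eef_rot: [-1.571, -0.0, 2.992]
force: [0.4, 0.8, -0.8]
grip_width: 0.0004
```

Emit:
{"name": "play_rows", "arguments": {"twist": [[0,0,0],[0,0,0],[0,0,0],[0,0,0]], "travel": [[-0.006,-0.04,0],[-0.006,-0.04,0],[-0.006,-0.04,0],[0,0,0]], "grip": [1,1,1,1]}}

```text
time_s: 13.45
ee_pos: [0.6097, -0.0631, 0.1464]
eef_rot: [-1.571, -0.0, 2.993]
force: [-0.0, -1.3, -0.0]
grip_width: 0.0005
```

Emit:
{"name": "play_rows", "arguments": {"twist": [[0,0,0],[0,0,0],[0,0,0],[0,0,0]], "travel": [[-0.006,-0.04,0],[-0.006,-0.04,0],[-0.006,-0.04,0],[0,0,0]], "grip": [1,1,1,1]}}

```text
time_s: 13.85
ee_pos: [0.6088, -0.0692, 0.1464]
eef_rot: [-1.571, -0.0, 2.993]
force: [0.6, -0.7, 0.1]
grip_width: 0.0004
```

Emit:
{"name": "play_rows", "arguments": {"twist": [[0,0,0],[0,0,0],[0,0,0]], "travel": [[-0.006,-0.04,0],[-0.006,-0.04,0],[0,0,0]], "grip": [1,1,1]}}

```text
time_s: 14.15
ee_pos: [0.6084, -0.0724, 0.1465]
eef_rot: [-1.572, 0.0, 2.993]
force: [0.3, 5.2, 0.4]
grip_width: 0.0001
```

Emit:
{"name": "play_rows", "arguments": {"twist": [[0,0,0],[0,0,0]], "travel": [[-0.006,-0.04,0],[0,0,0]], "grip": [1,1]}}

```text
time_s: 14.35
ee_pos: [0.6083, -0.0726, 0.1465]
eef_rot: [-1.575, 0.0, 2.994]
force: [2.6, 15.9, 1.2]
grip_width: 0.0004
```

Emit:
{"name": "play_rows", "arguments": {"twist": [[0,0,0],[0,0,0]], "travel": [[-0.004,-0.025,0],[0,0,0]], "grip": [1,1]}}

```text
time_s: 14.55
ee_pos: [0.6083, -0.0727, 0.1465]
eef_rot: [-1.576, 0.0, 2.994]
force: [4.2, 23.3, 0.8]
grip_width: 0.0004
```

Emit:
{"name": "play_rows", "arguments": {"twist": [[0,0,0],[0,0,0],[0,0,0],[0,0,0],[0,0,0],[0,0,0],[0,0,0],[0,0,0],[0,0,0],[0,0,0],[0,0,0],[0,0,0]], "travel": [[0.03,0.2,0],[0.06,0.4,0],[0,0,0.6],[0,0,0.6],[0,0,0.6],[-0.6,0,0],[-0.6,0,0],[-0.6,0,0],[-0.6,0,0],[-0.6,0,0],[-0.6,0,0],[-0.6,0,0]], "grip": [1,1,1,1,1,1,1,1,1,1,1,1]}}

```text
time_s: 15.75
ee_pos: [0.401, -0.0463, 0.2365]
eef_rot: [-1.57, 0.0, 2.993]
force: [-0.3, 0.3, 0.9]
grip_width: 0.0007
```

Emit:
{"name": "play_rows", "arguments": {"twist": [[0,0,0],[0,0,0],[0,0,0]], "travel": [[-0.4,0,0],[0,0,0],[0,0,0]], "grip": [1,1,1]}}

```text
time_s: 16.05
ee_pos: [0.3828, -0.0463, 0.2369]
eef_rot: [-1.57, 0.001, 2.993]
force: [0.6, 0.7, 0.3]
grip_width: 0.0004
```

```bash
python3 - <<'E'
from h import *
for c in('top','side'):
    p=ctrl.camera(c); save(p,c+'5r.png'); save(p,c+'5.png',cv2.resize(p['img'][90:330,200:500],None,fx=2,fy=2))
    for n in ['torch','tape','spanner']: print(c,n,[(np.round(b['point'],1),round(b['confidence'],2)) for b in ctrl.boxes_of(n,p)][:2])
print(ctrl.get_obs()['ee_pos'],ctrl.get_obs()['force'])
a=cv2.imread('pics/top5.png');b=cv2.imread('pics/side5.png');cv2.imwrite('pics/b5.png',cv2.resize(np.vstack([a,b]),None,fx=.62,fy=.62))
E
```

```text
top torch [(array([455.8, 194.8]), 0.73)]
top tape [(array([225.3, 204.4]), 0.7)]
top spanner []
side torch [(array([341.7, 136.2]), 0.77)]
side tape [(array([305.6, 302.6]), 0.83)]
side spanner []
[ 0.38247299 -0.04607231  0.23627061] [-0.23041463 -0.27890148  0.36653163]
```

View pics/b5.png

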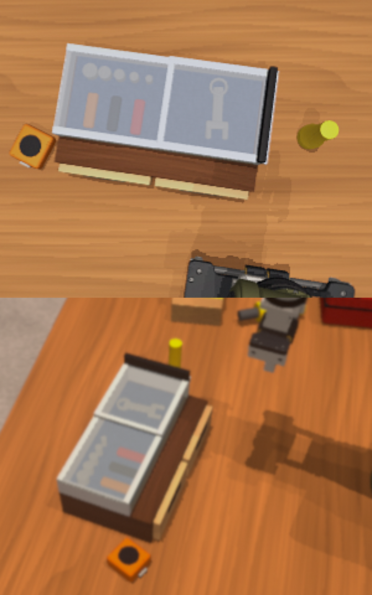

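```bash
python3 - <<'E'
from h import *
p=ctrl.camera('top'); q=np.load('q.npy'); c,s=np.cos(q[2]),np.sin(q[2])
def W(P): P=np.array(P)/1e3; return np.c_[q[0]+c*P[:,0]-s*P[:,1],q[1]+s*P[:,0]+c*P[:,1],P[:,2]]
im=cv2.resize(p['img'],None,fx=4,fy=4,interpolation=cv2.INTER_CUBIC)
for seg in ([[-130,165,70],[-130,-165,70]],[[-70,-158,152],[80,-158,152]]):
    u=proj(p,W(seg)); a,b=[tuple(int(v) for v in np.round((x+.5)*4)) for x in u]; cv2.line(im,a,b,(255,0,255),1)
save(p,'chk.png',im[480:1040,950:1720])
E
```

```text
(no output)
```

View pics/chk.png

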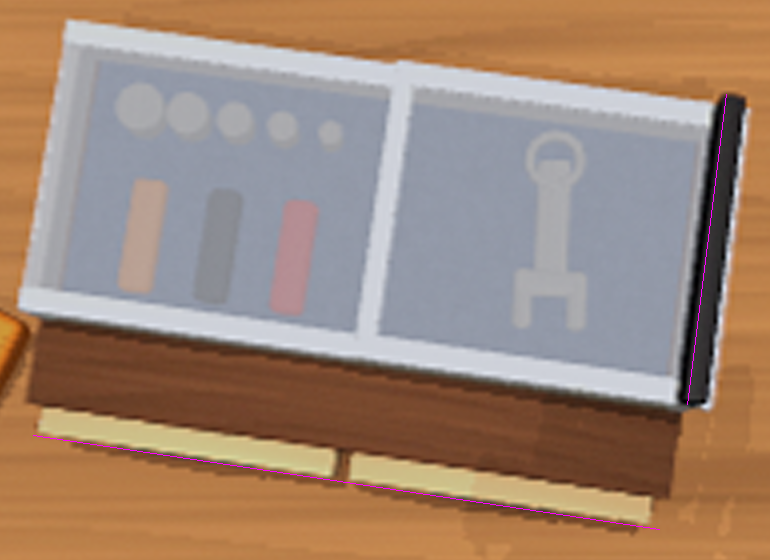

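The overlay shows both drawer fronts on the predicted shut line, which runs from about (35,435) to (655,528) in the crop. The rail is at the right end, near (712,250), and the robot is clear of the case. I'm handing in.

```bash
python3 -c "
from station import ctrl; print(ctrl.hand_in())"
```

```text
the job is handed in; nothing more can be done
None
```

Both drawers and the glass cover are pushed shut, and the job was handed in at about 16 s of the 67 s allowed. I don't have the verdict, because the hand-in reports none.

- **Pushing:** I used the closed fingertips at about 50 mm/s at most, slowing to about 20 mm/s near the stops. Each part was pushed until it stopped moving and the push force rose. The peak force along the push was 23 to 28 N.
- **Positions:** Each part stopped within about 1 mm of the shut position I worked out from the camera images. The final top picture shows both drawer fronts on the predicted shut line. The rail is at the right-hand end, within about 1 to 2 pixels (2 to 4 mm) of its predicted line.
- **Bystanders:** The torch and tape measure were found within about 1.5 pixels (roughly 3 mm) of where they started. The robot ended well clear of everything.
- **Failed check:** The network did not find the spanner in the last pictures, nor in the first side picture. I could see it lying under the shut glass, but I did not measure its position. Nothing of the robot went inside the case.

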